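# Load the hand polisher's stick battery into its charging cradle

### The arm

A 6-joint arm with a two-finger parallel gripper is mounted at the origin on the work surface. World frame = base frame: x ahead of the robot, y to its left, z up, the work surface at z = 0. Lengths are in m, angles in rad, forces in N, time in s.
With the tool pointing down it reaches from about 0.3 to 0.775 m from the base axis. Payload 14.6 kg.
Tool frame: the origin (TCP) lies between the finger pads; the fingertips stand 22 mm ahead of it and the grasp point (between the pads) lies 3 mm ahead of it (ctrl.tips_ahead is the distance from the TCP to the fingertips, in m); z points along the fingers, y is the line along which they close (so a half turn about z gives the same grasp; the last joint's range is limited). The gripper opens to 85 mm and grips with 20 to 120 N. Pads are 22 mm wide; open, the fingers measure 114 mm over their backs; the gripper's body (76 mm by 85 mm) begins 54 mm behind the grasp point. The pads swing forward as they close: fully open they stand 13 mm farther back than shut.
Start: joints at [-1.376, 0.3, 1.521, -0, 1.321, -0.067], TCP at [0.142, -0.531, 0.253] pointing down, gripper open.
Joint ranges: [-3.03, 3.03], [-0.79, 2.21], [0.23, 2.52], [-1.04, 4.18], [0, 3.07], [-2.55, 2.55]. Speed limits (rad/s): [2.22, 2.22, 2.57, 3.14, 3.14, 3.14].

### API

Orientations are given as a unit quaternion [w, x, y, z].
In Python, from station import ctrl gives the robot as it stands. The module is installed in compiled form; this text tells all that it offers.
- The arm moves only by the shell command python3 -m inch 'ROWS'. ROWS is JSON, one flat list of numbers, 7 for each row, row after row: the shift along the tool's x, y, z scaled (see below), then the turn, a rotation vector about the tool's x, y, z scaled (see below), then the opening, from -1 (shut) to 1 (fully open). A call has 1 to 12 rows; each row is the pose to reach, as a shift and turn from the pose commanded when the call began, along the tool's axes at that moment; what a row does not reach only later rows make up. The controller multiplies each number of a shift by 0.5 m and each number of a turn by 45 degrees. A row lasts 1/12 s, in which the tool goes at most 41.7 mm and 7.16 degrees, less where a joint would pass 70% of its speed; a pose out of reach is approached as far as the arm can. A call with a number of a shift or a turn outside -1 to 1 is refused whole. A call with a gripper value outside its range is refused whole. The fingers move at their own pace and stop on an object; the grip force is fixed at half the most. Time passes only in rows, so rows that repeat a pose let the fingers close. It gives the time, the measured TCP pose, the force, the opening and the grip force at its end, in the units of the state.
- ctrl.get_obs(): the state, without advancing time (a new reading comes with each control period).
- ctrl.get_image(name): name is "scene" or "top" or "wrist"; returns (picture, depth): 480x640x3 uint8, red, green, blue; 480x640 float32, m along the optical axis (not along the pixel's ray), 0 where there is no reading.
- ctrl.get_calibration(name): a dict with "K" (3x3 intrinsics, pixels), "k1" (the pictures are not rectified: a ray, as slopes to the right and down, at radius r is drawn at 1 + k1 r^2 times it, then the intrinsics apply), "T" (4x4, takes a point from camera to world coordinates). Camera axes: x right, y down, z forward; pixel columns grow to the right and rows downward; lengths in m; the calibration is good to about 2 mm. A picture is of the moment at which its call begins: read the wrist's pose just before it. get_calibration takes no time and is no camera call; for the wrist camera it gives the pose at the moment of the call.
- ctrl.job_done(): hands the job in; it is judged then, once.
Trained networks look in the newest picture that a camera, given by its name, has taken for a name from the list of things; names that differ only in an ending like _2 or _b are one class to them, and where a whole thing is asked for, a point or a joint stands for the part that bears it (a point fixed in the world has none). Each returns a list of dicts, best first, with "confidence" (0 to 1); they miss things now and then, are a little off and sometimes report something else, mostly with a low value. They report only what shows in the picture. A call takes as long as a camera call.
- ctrl.outline_of(name, camera): "mask" (480x640 bool, what is visible of it) and "bbox" ([left, top, width, height] in pixels, round what is visible of it).
- ctrl.mark_of(name, camera): "position" ([column, row] in pixels: a listed point, or the origin of a listed thing).
The state is a dict: "time": time; "joint_positions": joint angles; "dq": joint speeds; "tau": joint torques, N m; "tcp_pos": TCP position; "tool_rot": TCP orientation; "ft_force": force on the tool from outside, world axes, zero at the start; "wrist_torque": the same for the moment, N m; "gripper_width": opening from 0.0 (shut) to 1.0 (fully open); "grasp_force": force on a finger pad.
Only numpy, scipy, OpenCV 4.12 (cv2) and the standard library are available. Lean on these libraries where they do the work, as an engineer would, in place of code of your own. Each camera call takes 0.05 s, during which the arm holds its last target. There are 200 camera calls.

### The job

Take the green stick battery from the wooden rest and load it into the charging cradle: push its bare steel end against the spring contact, then drop its other (white-ringed) end in behind the copper lip, so that the battery lies level and fully home, held by the spring. Let go of it, and leave the black battery lying on its rest.

Things in the scene. Friction and masses are not known exactly. Their poses are not given: they have to be found in the camera images.
- stick_mid (a point): Centre of the green stick battery: loose cylinder, 34 mm diameter, 100 mm long, 0.2 kg. Its y runs along it, level, to the bare steel end (50 mm off); the white-ringed end is at -y. Its x, z may be rolled. It lies in V notches of a fixed wooden rest, axis 40 mm above the table, its middle 60 mm free beneath down to an 8 mm base. Steel end points to the robot's left within about 20 deg, as does the spring.
- spring_face (a point): Fixed point of the fixed cradle: the spring plate's front face at rest, at seated-axis height, 40 mm above the table. z up, y level: from the seat into the spring. Copper lip: inner face at y -92 mm, 10 thick, top at z -4. Seated battery: centre at y -42, x = z = 0, spring in 8 mm. Two V saddles 10 thick at y -8 and -85 carry it, tops at z -2; finger room between them down to the base (8 mm thick).
- contact (a joint): How far the spring contact is pushed in along +y of spring_face, in m: 0 at rest, 0.008 with the battery seated, 0.024 at the stop; pushes back with 3 N at 0, 4.6 N at 0.008, 7.8 N at 0.024. It is an upright steel plate 34 mm wide, from 20 mm below to 24 mm above spring_face, before a brass coil; the grey housing behind starts 36 mm along +y and is 62 mm high.
- spare_mid (a point): Centre of the black stick battery, same size and build as the green one (y along it), on the same rest, parallel to it and 90 mm beside it (axis to axis). It stays there.

How it is judged:
By the outcome, as a careful person would: the job done as asked, in the order asked, and still so for the second after the job is handed in, with the robot touching nothing.
It also fails if it takes over 38 s, if anything falls off the work surface, if the arm or the gripper's body presses on something with over 40 N, if the wrist force passes 120 N, or if a joint passes its speed limit or range.

## Working session

There is one attempt and no reset: what is moved stays moved. The work goes in short steps, Python scripts to look and compute and a shell command to move; the robot and the scene stay as the last step left them, time stands still between calls to the robot, and variables do not carry over. Pictures are saved under pics/ and viewed, at most 10 in all, crops included, and the job is handed in when it is done.

```bash
mkdir -p pics
cat > h.py <<'E'
import numpy as np, cv2
from station import ctrl
from scipy.spatial.transform import Rotation as R
def rays(cam,px):
    c=ctrl.get_calibration(cam);K=np.array(c["K"]);T=np.array(c["T"])
    px=np.atleast_2d(px).astype(float)
    d=(px-[K[0,2],K[1,2]])/[K[0,0],K[1,1]]; u=d.copy()
    for _ in range(20): u=d/(1+c["k1"]*(u**2).sum(1,keepdims=True))
    return np.c_[u,np.ones(len(u))],T
def pts(cam,px,depth):
    r,T=rays(cam,px); p=np.atleast_2d(px).astype(int)
    z=depth[p[:,1],p[:,0]]; P=r*z[:,None]
    return (P@T[:3,:3].T+T[:3,3])[z>0]
def atz(cam,px,z):
    r,T=rays(cam,px); d=r@T[:3,:3].T; o=T[:3,3]
    return o+d*((z-o[2])/d[:,2])[:,None]
E
python3 - <<'E'
from h import *
o=ctrl.get_obs(); print({k:np.round(v,3) for k,v in o.items()})
out=[]
for c in ("top","scene"):
    im,d=ctrl.get_image(c); 
    for n in ("stick_mid","spare_mid","spring_face","contact"):
        for m in ctrl.mark_of(n,c)[:2]:
            print(c,n,np.round(m["position"],1),round(m["confidence"],2),"at z=.04:",atz(c,m["position"],.04).round(4))
            cv2.circle(im,tuple(int(v) for v in m["position"]),3,(255,0,0),1)
        if n in("stick_mid","spare_mid"):
            for m in ctrl.outline_of(n,c)[:2]:
                px=np.argwhere(m["mask"])[:,::-1]; P=pts(c,px,d)
                P=P[P[:,2]>.042]
                if len(P)<10: continue
                q=np.median(P,0); w,v=np.linalg.eigh(np.cov((P-q)[:,:2].T))
                a=v[:,1]; s=(P-q)[:,:2]@a
                print(" mask",n,round(m["confidence"],2),len(px),P.mean(0).round(4),a.round(3),np.ptp(np.percentile(s,[1,99])).round(4),P[:,2].max().round(3))
    cv2.imwrite(f"pics/{c}0.png",im[...,::-1])
E
```

```text
{'time': np.float64(0.0), 'joint_positions': array([-1.376,  0.3  ,  1.522, -0.   ,  1.321, -0.067]), 'dq': array([-0.   ,  0.   ,  0.   ,  0.001, -0.001, -0.001]), 'tau': array([-0.000e+00, -5.435e+01, -3.618e+01, -0.000e+00,  4.000e-03,
        0.000e+00]), 'tcp_pos': array([ 0.142, -0.531,  0.253]), 'tool_rot': array([-0.001,  0.991,  0.131, -0.   ]), 'ft_force': array([-0.667, -0.247,  0.398]), 'wrist_torque': array([-0.022, -0.015, -0.041]), 'grasp_force': np.float64(0.0), 'gripper_width': np.float64(0.998)}
top stick_mid [228.5 253.1] 0.82 at z=.04: [[0.5272 0.1799 0.04  ]]
 mask stick_mid 0.8 1318 [0.525  0.1777 0.0522] [-0.28  0.96] 0.0989 0.059
top spare_mid [219.6 202.8] 0.88 at z=.04: [[0.613  0.1971 0.04  ]]
 mask spare_mid 0.78 1154 [0.6104 0.1983 0.0521] [-0.278  0.961] 0.0985 0.059
top spring_face [429.3 271.4] 0.58 at z=.04: [[ 0.496  -0.1592  0.04  ]]Traceback (most recent call last):
  File "<stdin>", line 7, in <module>
ValueError: it knows: spare_mid, spring_face, stick_mid
```

Run:
```python
from h import *
for c in ("top","scene"):
    im,d=ctrl.get_image(c)
    for n in ("stick_mid","spare_mid","spring_face"):
        for m in ctrl.mark_of(n,c)[:2]:
            print(c,n,np.round(m["position"],1),round(m["confidence"],2),atz(c,m["position"],.04).round(4))
    for m in ctrl.outline_of("contact",c)[:2]:
        px=np.argwhere(m["mask"])[:,::-1]; P=pts(c,px,d)
        print(" contact",round(m["confidence"],2),m["bbox"],np.median(P,0).round(4),P.min(0).round(3),P.max(0).round(3))
    cv2.imwrite(f"pics/{c}0.png",im[...,::-1]); 
    if c=="top":
        cv2.imwrite("pics/crop0.png",cv2.resize(im[200:350,170:490,::-1],None,fx=2.5,fy=2.5,interpolation=cv2.INTER_CUBIC))
        # cradle points by height near the spring
        v,u=np.mgrid[230:330,370:500]; px=np.c_[u.ravel(),v.ravel()]; P=pts(c,px,d)
        for lo,hi in((.058,.068),(.03,.04),(.004,.012)):
            Q=P[(P[:,2]>lo)&(P[:,2]<hi)]
            if len(Q)>10:
                r=cv2.minAreaRect(Q[:,:2].astype(np.float32)); print(lo,len(Q),np.round(r[0],4),np.round(r[1],4),r[2])
```

```text
top stick_mid [228.1 258. ] 0.76 [[0.519  0.1804 0.04  ]]
top spare_mid [219.9 202.1] 0.82 [[0.6142 0.1966 0.04  ]]
top spring_face [432.3 273.3] 0.88 [[ 0.4927 -0.1643  0.04  ]]
 contact 0.84 [415.3, 264.5, 20.6, 17.1] [ 0.4929 -0.1538  0.0474] [ 0.478 -0.163  0.003] [ 0.513 -0.125  0.065]
0.058 759 [ 0.4903 -0.1296] [0.0698 0.0653] 9.584952354431152
0.03 457 [ 0.499  -0.1803] [0.067  0.1683] 8.850906372070312
0.004 2910 [ 0.495  -0.1918] [0.0992 0.1894] 8.624393463134766
scene stick_mid [368.6 204.6] 0.81 [[0.5201 0.1764 0.04  ]]
scene spare_mid [416.7 233.8] 0.67 [[0.6178 0.1881 0.04  ]]
scene spare_mid [170.8 289.2] 0.21 [[ 0.491  -0.1621  0.04  ]]
scene spring_face [170.3 289.4] 0.85 [[ 0.4909 -0.1628  0.04  ]]
 contact 0.86 [160.8, 270.6, 36.3, 33.4] [ 0.4932 -0.1583  0.043 ] [ 0.42  -0.166 -0.001] [ 0.512 -0.129  0.065]
```

View pics/crop0.png

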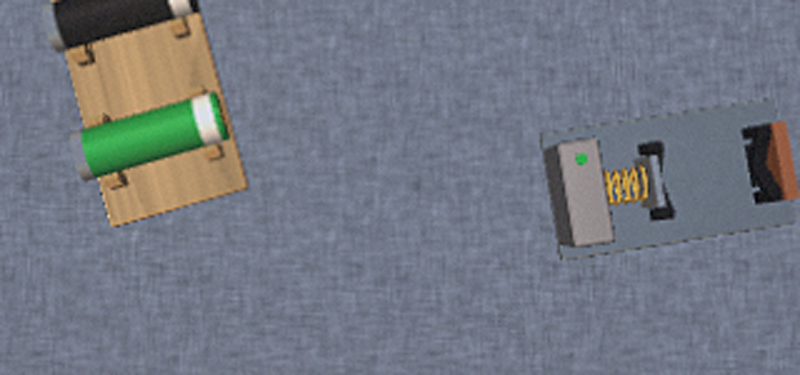

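View pics/scene0.png

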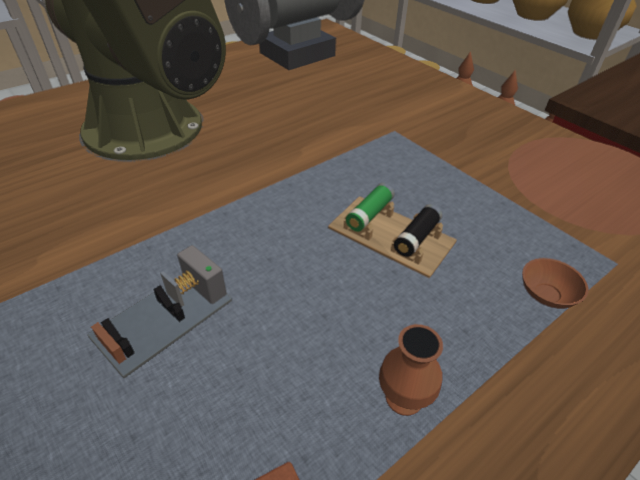

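The crop shows the green battery at about (150,135), with its steel end to the left and its white ring to the right. The cradle plate is at about (655,180) and the copper lip at (785,160). The scene view shows the same layout: the green battery is the nearer one at (370,205), and the networks' marks match. I'll move over the cradle first, which is on the way, and look with the wrist camera.

```bash
python3 -m inch '[0.85,-0.47,0,0,0,-1,1, 0.85,-0.47,0,0,0,-1,1, 0.85,-0.47,0,0,0,-1,1, 0.85,-0.47,0,0,0,-1,1, 0.85,-0.47,0,0,0,-1,1, 0.85,-0.47,0,0,0,-1,1, 0.85,-0.47,0,0,0,-1,1, 0.85,-0.47,0,0,0,-1,1, 0.85,-0.47,0,0,0,-1,1, 0.85,-0.47,0,0,0,-1,1, 0.85,-0.47,0,0,0,-1,1, 0.85,-0.47,0,0,0,-1,1]'
cat >> h.py <<'E'
def go(p,a,tilt=0):
    "scaled shift+turn from now to TCP p, tool x along level direction a, tool z down"
    o=ctrl.get_obs(); Rt=R.from_quat(np.roll(o["tool_rot"],-1))
    a=np.array([a[0],a[1],0])/np.hypot(*a[:2]); z=np.array([0,0,-1.])
    Rg=R.from_matrix(np.c_[a,np.cross(z,a),z])
    s=Rt.inv().apply(np.array(p)-o["tcp_pos"])/.5; t=np.degrees((Rt.inv()*Rg).as_rotvec())/45
    print("go",s.round(4),t.round(4),"rows",np.linalg.norm(s)*12,np.linalg.norm(t)*45/7.16)
E
python3 - <<'E'
from h import *
im,d=ctrl.get_image("wrist"); cv2.imwrite("pics/w1.png",im[...,::-1]); print(ctrl.get_calibration("wrist")["T"].round(3))
for m in ctrl.mark_of("spring_face","wrist")[:2]: print(m,atz("wrist",m["position"],.04))
E
```

```text
time: 1.8
tcp_pos: [0.494, -0.1915, 0.2534]
tool_rot: [0.0, 0.866, 0.501, 0.0]
ft_force: [0.1, -0.2, -0.6]
gripper_width: 0.998
grasp_force: 0.0
[[ 0.868 -0.471 -0.156  0.536]
 [-0.496 -0.824 -0.273 -0.119]
 [ 0.     0.314 -0.949  0.374]
 [ 0.     0.     0.     1.   ]]
{'position': [298.2, 177.1], 'confidence': 0.7} [[ 0.49553894 -0.16226275  0.04      ]]
```

View pics/w1.png

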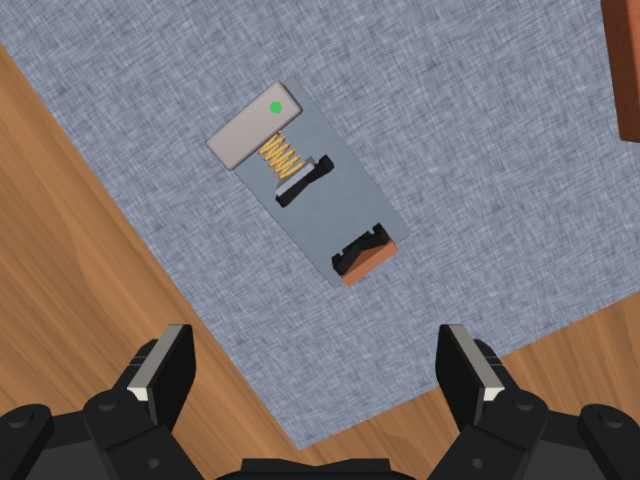

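The wrist view shows the whole cradle: housing at (255,125), spring plate at (297,178) and copper lip at (370,262). I'll fit its axis from depth and colour.

```bash
cat > cr.py <<'E'
from h import *
im,d=ctrl.get_image("wrist")
v,u=np.mgrid[60:310,180:440]; px=np.c_[u.ravel(),v.ravel()]; px=px[d[px[:,1],px[:,0]]>0]
P=pts("wrist",px,d); col=im[px[:,1],px[:,0]].astype(int)
def rect(n,m):
    Q=P[m]; 
    if len(Q)<10: print(n,len(Q));return
    r=cv2.minAreaRect(Q[:,:2].astype(np.float32)); print(n,len(Q),np.round(r[0],4),np.round(r[1],4),round(r[2],2),"z",np.median(Q[:,2]).round(4))
rect("house",(abs(P[:,2]-.062)<.003))
rect("base",(P[:,2]>.005)&(P[:,2]<.011))
cop=(col[:,0]-col[:,2]>50)
y=P[:,1]
rect("lip top",cop&(y<-.2)&(abs(P[:,2]-.036)<.003))
rect("saddles+all",(P[:,2]>.005))
dark=(col.max(1)<60)
rect("s1",dark&(y>-.2)&(P[:,2]>.034)); rect("s2",dark&(y<-.2)&(P[:,2]>.034))
rect("plate",(P[:,2]>.05)&(P[:,2]<.067)&(y<-.148))
ms=[]
for i in range(4):
    if i: ctrl.get_image("wrist")
    ms+=[atz("wrist",m["position"],.04)[0] for m in ctrl.mark_of("spring_face","wrist")[:1]]
print(np.round(ms,4))
E
python3 cr.py
```

```text
house 4166 [ 0.489  -0.1316] [0.0703 0.0641] 8.69 z 0.0621
base 12702 [ 0.4973 -0.185 ] [0.0903 0.1723] 8.55 z 0.0081
lip top 753 [ 0.5085 -0.2588] [0.0543 0.0108] 9.17 z 0.036
saddles+all 20974 [ 0.4973 -0.1849] [0.0903 0.1724] 8.55 z 0.0088
s1 227 [ 0.5057 -0.1609] [0.0773 0.0357] 42.53 z 0.0361
s2 219 [ 0.5069 -0.2468] [0.0524 0.0104] 8.45 z 0.036
plate 515 [ 0.4931 -0.1556] [0.0342 0.0152] 8.32 z 0.0635
[[ 0.493  -0.1665  0.04  ]
 [ 0.4952 -0.1641  0.04  ]
 [ 0.4949 -0.1626  0.04  ]
 [ 0.4947 -0.1626  0.04  ]]
```

```bash
python3 -c "
from h import *
go([.523,.165,.22],[-.28,.96])"
```

```text
go [ 0.6545 -0.3065  0.0668] [ 3.0000e-04  2.0000e-04 -1.0297e+00] rows 8.709454816382857 6.471433010963407
```

```bash
python3 -m inch '[0.654,-0.306,0.067,0,0,-1,0.6, 0.654,-0.306,0.067,0,0,-1,0.6, 0.654,-0.306,0.067,0,0,-1,0.6, 0.654,-0.306,0.067,0,0,-1,0.6, 0.654,-0.306,0.067,0,0,-1,0.6, 0.654,-0.306,0.067,0,0,-1,0.6, 0.654,-0.306,0.067,0,0,-1,0.6, 0.654,-0.306,0.067,0,0,-1,0.6, 0.654,-0.306,0.067,0,0,-1,0.6, 0.654,-0.306,0.067,0,0,-1,0.6, 0.654,-0.306,0.067,0,0,-1,0.6, 0.654,-0.306,0.067,0,0,-1,0.6]'
cat > st.py <<'E'
from h import *
im,d=ctrl.get_image("wrist"); cv2.imwrite("pics/w2.png",im[...,::-1])
for n in ("stick_mid","spare_mid"):
    for m in ctrl.mark_of(n,"wrist")[:2]: print(n,round(m["confidence"],2),np.round(m["position"]),atz("wrist",m["position"],.04).round(4))
    for m in ctrl.outline_of(n,"wrist")[:2]:
        px=np.argwhere(m["mask"])[:,::-1]; P=pts("wrist",px,d); P=P[P[:,2]>.042]
        # centre line from surface points: fit axis by least squares on a cylinder of radius 17 at z 40
        from scipy.optimize import least_squares
        q=np.median(P,0)
        def f(t):
            n_=np.array([np.cos(t[1]),np.sin(t[1])]); l=(P[:,:2]-q[:2])@n_-t[0]; return np.hypot(l,P[:,2]-.04-t[2])-.017
        s=least_squares(f,[0,.283,0],loss="soft_l1",f_scale=.001); l0,th,dz=s.x; n_=np.array([np.cos(th),np.sin(th)]); a=np.array([-n_[1],n_[0]])
        x=(P[:,:2]-q[:2])@a; lo,hi=np.percentile(x,[.3,99.7])
        print(n,round(m["confidence"],2),len(P),"centre",(q[:2]+n_*l0+a*(lo+hi)/2).round(4),"dz",dz.round(4),"len",(hi-lo).round(4),"yaw",np.degrees(th).round(2),"rms",np.std(s.fun).round(4))
E
python3 st.py
```

```text
time: 3.3
tcp_pos: [0.5231, 0.1646, 0.2198]
tool_rot: [0.0, 0.609, 0.793, -0.0]
ft_force: [0.8, -0.2, 0.9]
gripper_width: 0.803
grasp_force: 0.0
stick_mid 0.98 [320. 200.] [[0.5232 0.1794 0.04  ]]
stick_mid 0.95 6587 centre [0.5269 0.1774] dz 0.0004 len 0.0994 yaw 16.16 rms 0.0009
spare_mid 0.58 [446. 208.] [[0.6136 0.1974 0.04  ]]
spare_mid 0.73 6636 centre [0.6138 0.1997] dz 0.0004 len 0.0996 yaw 16.09 rms 0.001
```

View pics/w2.png

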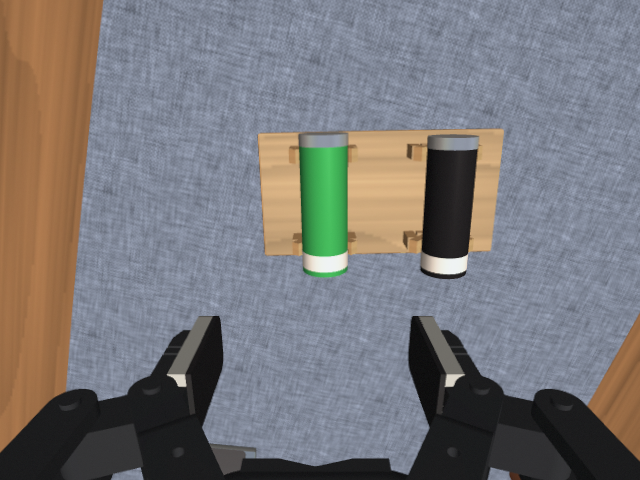

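The wrist view shows the green battery at (325,205) and the black one at (450,205). White rings are nearest the gripper and the notches are clear of the middle. The cylinder fit is clean, with 90 mm spacing.

```bash
python3 -c "
from h import *
a=[-np.sin(np.radians(16.13)),np.cos(np.radians(16.13))]
go([.5269,.1774,.12],a)
go([.5269,.1774,.043],a)"
```

```text
go [0.0231 0.0137 0.2001] [ 0.0004  0.     -0.027 ] rows 2.422308437049217 0.169854427054697
go [0.0231 0.0137 0.3541] [ 0.0004  0.     -0.027 ] rows 4.2609629324924585 0.169854427054697
```

```bash
python3 -m inch '[0.023,0.0135,0.1,0,0,-0.027,0.6, 0.023,0.0135,0.15,0,0,-0.027,0.6, 0.023,0.0135,0.2,0,0,-0.027,0.6, 0.023,0.0135,0.25,0,0,-0.027,0.6, 0.023,0.0135,0.3,0,0,-0.027,0.6, 0.023,0.0135,0.33,0,0,-0.027,0.6, 0.023,0.0135,0.354,0,0,-0.027,0.6, 0.023,0.0135,0.354,0,0,-0.027,0.6, 0.023,0.0135,0.354,0,0,-0.027,0.6]' && python3 -m inch '[0,0,0,0,0,0,-1,0,0,0,0,0,0,-1,0,0,0,0,0,0,-1,0,0,0,0,0,0,-1,0,0,0,0,0,0,-1,0,0,0,0,0,0,-1,0,0,0,0,0,0,-1,0,0,0,0,0,0,-1,0,0,0,0,0,0,-1,0,0,0,0,0,0,-1]'
```

```text
time: 4.3
tcp_pos: [0.5268, 0.1781, 0.0431]
tool_rot: [-0.0, 0.601, 0.8, -0.0]
ft_force: [0.5, 0.2, 1.4]
gripper_width: 0.801
grasp_force: 0.0
time: 5.13
tcp_pos: [0.526, 0.1781, 0.0439]
tool_rot: [-0.0, 0.6, 0.8, -0.001]
ft_force: [-10.9, -4.0, 14.6]
gripper_width: 0.382
grasp_force: 58.5
```

Gripped. Lift straight up and check in hand.

```bash
python3 -m inch '[0,0,-0.02,0,0,0,-1,0,0,-0.06,0,0,0,-1,0,0,-0.11,0,0,0,-1,0,0,-0.17,0,0,0,-1,0,0,-0.22,0,0,0,-1,0,0,-0.24,0,0,0,-1,0,0,-0.24,0,0,0,-1]'
python3 - <<'E'
from h import *
o=ctrl.get_obs(); print(o["tcp_pos"].round(4))
im,d=ctrl.get_image("wrist"); cv2.imwrite("pics/w3.png",im[...,::-1])
Rt=R.from_quat(np.roll(o["tool_rot"],-1))
for m in ctrl.outline_of("stick_mid","wrist")[:1]:
    px=np.argwhere(m["mask"])[:,::-1]; P=pts("wrist",px,d); Q=Rt.inv().apply(P-o["tcp_pos"])
    print(m["confidence"],len(Q),np.percentile(Q,[1,50,99],axis=0).round(4))
    for x in (.025,.035,.045):  # top ridge height along the visible part
        s=Q[abs(Q[:,0]-x)<.003]; print(x,len(s),np.percentile(s,[3],axis=0).round(4) if len(s) else 0, s[:,1].mean().round(4) if len(s) else 0)
a=[-np.sin(np.radians(8.55)),np.cos(np.radians(8.55))]; a=np.array(a); sf=np.array([.4942,-.1628])
go([*(sf-.075*a),.15],a)
E
```

```text
time: 5.72
tcp_pos: [0.5275, 0.1786, 0.1655]
tool_rot: [0.001, 0.6, 0.8, 0.002]
ft_force: [0.6, 0.8, -2.0]
gripper_width: 0.379
grasp_force: 60.0
[0.5275 0.1786 0.1655]
0.81 26424 [[-0.0326 -0.0169 -0.0101]
 [ 0.0191 -0.0008 -0.0071]
 [ 0.0498  0.0154  0.02  ]]
0.025 1933 [[ 0.0222 -0.0157 -0.0098]] -0.0007
0.035 2093 [[ 0.0322 -0.0158 -0.0098]] -0.0006
0.045 2312 [[ 0.0422 -0.0159 -0.0101]] -0.0006
go [-0.7856 -0.2719  0.0239] [-0.001   0.      0.1703] rows 9.980461227894661 1.0705148027034752
```

View pics/w3.png

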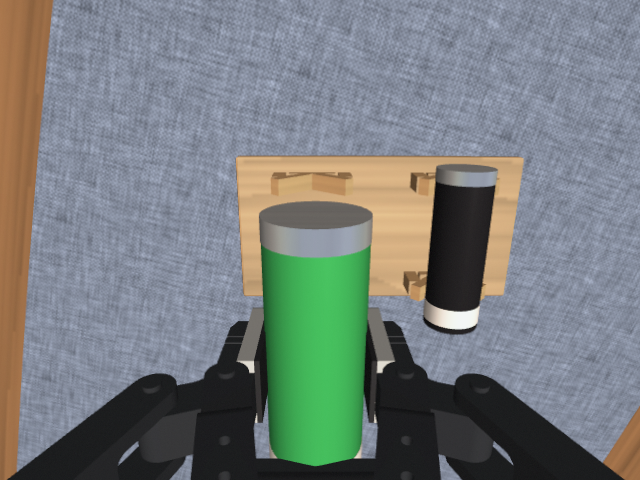

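Held level and centred, and the black battery is undisturbed on its rest at (460,245). Now across to the cradle.

```bash
python3 -m inch '[-0.786,-0.272,0.024,0,0,0.17,-1,-0.786,-0.272,0.024,0,0,0.17,-1,-0.786,-0.272,0.024,0,0,0.17,-1,-0.786,-0.272,0.024,0,0,0.17,-1,-0.786,-0.272,0.024,0,0,0.17,-1,-0.786,-0.272,0.024,0,0,0.17,-1,-0.786,-0.272,0.024,0,0,0.17,-1,-0.786,-0.272,0.024,0,0,0.17,-1,-0.786,-0.272,0.024,0,0,0.17,-1,-0.786,-0.272,0.024,0,0,0.17,-1,-0.786,-0.272,0.024,0,0,0.17,-1,-0.786,-0.272,0.024,0,0,0.17,-1]'
python3 - <<'E'
from h import *
o=ctrl.get_obs(); print(o["tcp_pos"].round(4),o["ft_force"].round(1))
im,d=ctrl.get_image("wrist")
Rt=R.from_quat(np.roll(o["tool_rot"],-1))
m=ctrl.outline_of("stick_mid","wrist")[0]
px=np.argwhere(m["mask"])[:,::-1]; P=pts("wrist",px,d); Q=Rt.inv().apply(P-o["tcp_pos"])
for x in (.025,.035,.045):
    s=Q[abs(Q[:,0]-x)<.003]; s=s[abs(s[:,1])<.003]; print(x,len(s),np.median(s[:,2]).round(4))
e=Q[(abs(Q[:,1])<.01)]; print("end",np.percentile(e[:,0],[98,99.5,100]).round(4))
a=np.array([-np.sin(np.radians(8.55)),np.cos(np.radians(8.55))]); sf=np.array([.4942,-.1628])
im,d=ctrl.get_image("top"); print([atz("top",k["position"],.04).round(4) for k in ctrl.mark_of("spare_mid","top")[:1]])
go([*(sf-.070*a),.063],a)
E
```

```text
time: 6.82
tcp_pos: [0.5046, -0.2385, 0.1484]
tool_rot: [-0.002, 0.654, 0.757, -0.0]
ft_force: [0.3, 0.6, -1.9]
gripper_width: 0.379
grasp_force: 60.1
[ 0.5046 -0.2385  0.1484] [ 0.3  0.6 -1.9]
0.025 388 -0.0135
0.035 442 -0.0135
0.045 453 -0.0136
end [0.0519 0.052  0.0523]
[array([[0.6123, 0.2006, 0.04  ]])]
go [ 0.0077 -0.001   0.1741] [-0.0012 -0.0011  0.0022] rows 2.091786654188583 0.017308245360953343
```

```bash
python3 -m inch '[0.008,-0.001,0.06,0,0,0,-1,0.008,-0.001,0.12,0,0,0,-1,0.008,-0.001,0.16,0,0,0,-1,0.008,-0.001,0.177,0,0,0,-1,0.008,-0.001,0.177,0,0,0,-1,0.008,-0.001,0.177,0,0,0,-1]'
python3 - <<'E'
from h import *
a=np.array([-np.sin(np.radians(8.55)),np.cos(np.radians(8.55))]); sf=np.array([.4942,-.1628])
o=ctrl.get_obs();p=o["tcp_pos"][:2]-sf; print("y",p@a,"lat",p@[a[1],-a[0]],o["tcp_pos"][2],o["ft_force"].round(1))
go([*(sf-.038*a),.061],a)
im,d=ctrl.get_image("scene"); cv2.imwrite("pics/s4.png",cv2.resize(im[200:400,60:300,::-1],None,fx=3,fy=3,interpolation=cv2.INTER_CUBIC))
E
```

```text
time: 7.52
tcp_pos: [0.5051, -0.2328, 0.063]
tool_rot: [0.0, 0.652, 0.758, 0.0]
ft_force: [-0.2, -0.3, -1.6]
gripper_width: 0.378
grasp_force: 60.2
y -0.07085719293665761 lat 0.00040603661178139255 0.06301148799552705 [-0.2 -0.3 -1.6]
go [ 0.0657 -0.0007  0.004 ] [0.0006 0.0004 0.0014] rows 0.7901090434624116 0.009937123034463652
```

View pics/s4.png

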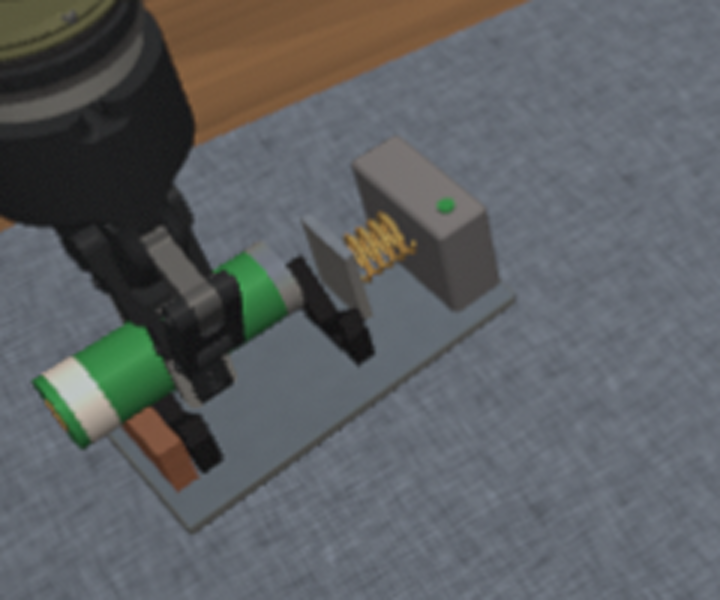

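The steel end (290,280) faces the plate (340,270), and the white end sits just above the lip. Now push into the spring.

```bash
python3 -m inch '[0.015,0,0.004,0,0,0,-1,0.03,-0.001,0.004,0,0,0,-1,0.04,-0.001,0.004,0,0,0,-1,0.048,-0.001,0.004,0,0,0,-1,0.056,-0.001,0.004,0,0,0,-1,0.063,-0.001,0.004,0,0,0,-1,0.066,-0.001,0.004,0,0,0,-1,0.066,-0.001,0.004,0,0,0,-1,0.066,-0.001,0.004,0,0,0,-1]'
cat > c.py <<'E'
from h import *
a=np.array([-np.sin(np.radians(8.55)),np.cos(np.radians(8.55))]); sf=np.array([.4942,-.1628])
o=ctrl.get_obs();p=o["tcp_pos"][:2]-sf; f=o["ft_force"]; print("y",(p@a).round(4),"lat",(p@[a[1],-a[0]]).round(4),o["tcp_pos"][2].round(4),"F along",(f[:2]@a).round(1),f.round(1))
im,d=ctrl.get_image("wrist"); o=ctrl.get_obs(); Rt=R.from_quat(np.roll(o["tool_rot"],-1))
m=ctrl.outline_of("stick_mid","wrist")[0]
px=np.argwhere(m["mask"])[:,::-1]; P=pts("wrist",px,d); Q=Rt.inv().apply(P-o["tcp_pos"])
print("end",np.percentile(Q[abs(Q[:,1])<.01][:,0],[98,99.5]).round(4))
for x in (.025,.035,.045):
    s=Q[(abs(Q[:,0]-x)<.003)&(abs(Q[:,1])<.003)]; print(x,len(s),np.median(s[:,2]).round(4))
for k in ctrl.outline_of("contact","wrist")[:1]:
    px=np.argwhere(k["mask"])[:,::-1]; P=pts("wrist",px,d); P=P[(P[:,2]>.055)&(P[:,2]<.068)]; Y=(P[:,:2]-sf)@a
    if len(Y)>5: print("plate y",np.percentile(Y,[2,10,50]).round(4))
E
python3 c.py
```

```text
time: 8.32
tcp_pos: [0.4994, -0.2009, 0.0606]
tool_rot: [0.0, 0.652, 0.758, -0.0]
ft_force: [-0.7, -4.4, 0.1]
gripper_width: 0.375
grasp_force: 60.3
y -0.0385 lat -0.0005 0.0606 F along -4.2 [-0.7 -4.4  0.1]
end [0.0496 0.0498]
0.025 398 -0.0129
0.035 439 -0.013
0.045 460 -0.0132
plate y [0.0112 0.0118 0.0145]
```

Spring is in about 11.5 mm. A touch further, then lower behind the lip.

```bash
python3 -m inch '[0.003,0,0,0,0,0,-1,0.003,0,0.005,0,0,0,-1,0.003,0,0.01,0,0,0,-1,0.003,0,0.015,0,0,0,-1,0.003,0,0.02,0,0,0,-1,0.003,0,0.025,0,0,0,-1,0.003,0,0.029,0,0,0,-1,0.003,0,0.032,0,0,0,-1,0.003,0,0.032,0,0,0,-1,0.003,0,0.032,0,0,0,-1]'; python3 c.py
```

```text
time: 9.3
tcp_pos: [0.4998, -0.1996, 0.0447]
tool_rot: [0.001, 0.652, 0.758, 0.0]
ft_force: [4.4, -4.4, 2.9]
gripper_width: 0.379
grasp_force: 60.8
y -0.0372 lat 0.0 0.0447 F along -5.0 [ 4.4 -4.4  2.9]
end [0.0461 0.047 ]
0.025 401 -0.0129
0.035 443 -0.0129
0.045 425 -0.013
plate y [0.0125 0.0131 0.016 ]
```

```bash
python3 -m inch '[0,0.001,0.001,0,0,0,-1,-0.002,0.001,0.002,0,0,0,-1,-0.005,0.001,0.002,0,0,0,-1,-0.007,0.001,0.002,0,0,0,-1,-0.007,0.001,0.002,0,0,0,-1,-0.007,0.001,0.002,0,0,0,-1]'; python3 c.py
python3 -c "
from h import *
im,d=ctrl.get_image('scene'); cv2.imwrite('pics/s5.png',cv2.resize(im[200:400,60:300,::-1],None,fx=3,fy=3,interpolation=cv2.INTER_CUBIC))"
```

```text
time: 9.95
tcp_pos: [0.5008, -0.2023, 0.0441]
tool_rot: [0.001, 0.652, 0.758, 0.001]
ft_force: [1.3, 2.0, 8.8]
gripper_width: 0.382
grasp_force: 61.5
y -0.04 lat 0.0006 0.0441 F along 1.8 [1.3 2.  8.8]
end [0.0458 0.0467]
0.025 407 -0.0128
0.035 435 -0.0129
0.045 402 -0.0131
plate y [0.0095 0.0101 0.0131]
```

View pics/s5.png

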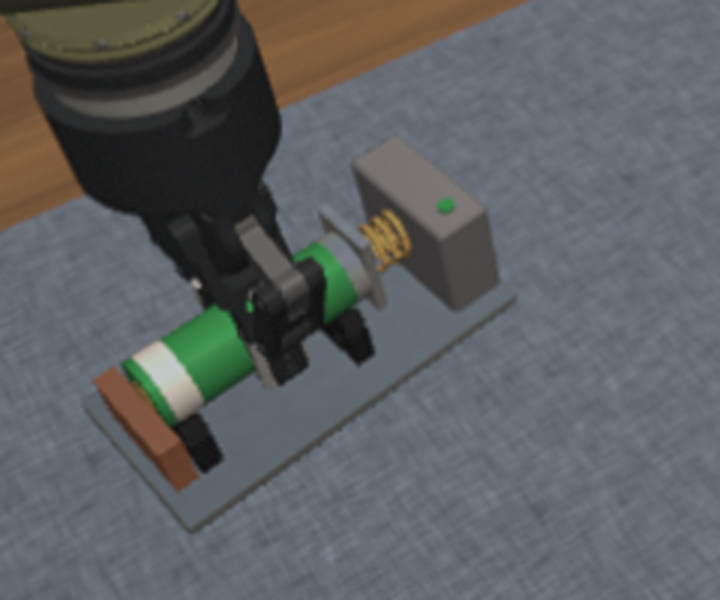

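The white end (165,385) is behind the copper lip and the steel end is pressed on the plate, with saddles and lip both taking load. Release and lift.

```bash
python3 -m inch '[0,0,0,0,0,0,0.6,0,0,0,0,0,0,0.6,0,0,0,0,0,0,0.6,0,0,0,0,0,0,0.6,0,0,0,0,0,0,0.6,0,0,0,0,0,0,0.6,0,0,0,0,0,0,0.6,0,0,0,0,0,0,0.6]' && python3 -m inch '[0,0,-0.03,0,0,0,0.6,0,0,-0.08,0,0,0,0.6,0,0,-0.14,0,0,0,0.6,-0.06,0,-0.2,0,0,0,0.6,-0.1,0,-0.28,0,0,0,0.6,-0.1,0,-0.36,0,0,0,0.6,-0.1,0,-0.4,0,0,0,0.6,-0.1,0,-0.4,0,0,0,0.6,-0.1,0,-0.4,0,0,0,0.6]'
sed -i 's/w2.png/w6.png/' st.py; python3 st.py
python3 - <<'E'
from h import *
a=np.array([-np.sin(np.radians(8.55)),np.cos(np.radians(8.55))]); sf=np.array([.4942,-.1628]); print("want",sf-.042*a)
im,d=ctrl.get_image("scene"); cv2.imwrite("pics/s6.png",cv2.resize(im[160:400,60:460,::-1],None,fx=2,fy=2,interpolation=cv2.INTER_CUBIC))
E
```

```text
time: 10.82
tcp_pos: [0.5, -0.2025, 0.0433]
tool_rot: [-0.0, 0.652, 0.758, 0.0]
ft_force: [-0.3, 0.1, 0.5]
gripper_width: 0.799
grasp_force: 0.0
time: 11.57
tcp_pos: [0.5076, -0.2521, 0.2442]
tool_rot: [0.001, 0.652, 0.758, 0.0]
ft_force: [0.3, 0.5, -0.9]
gripper_width: 0.803
grasp_force: 0.0
stick_mid 0.89 [314. 148.] [[ 0.4989 -0.2026  0.04  ]]
stick_mid 0.8 6205 centre [ 0.5002 -0.2021] dz -0.0021 len 0.0991 yaw 8.68 rms 0.0006
want [ 0.50044424 -0.20433323]
```

View pics/s6.png

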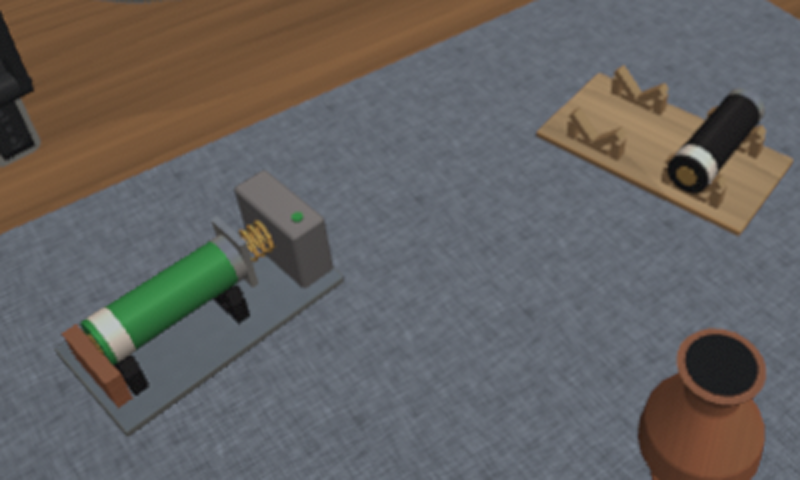

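View pics/w6.png

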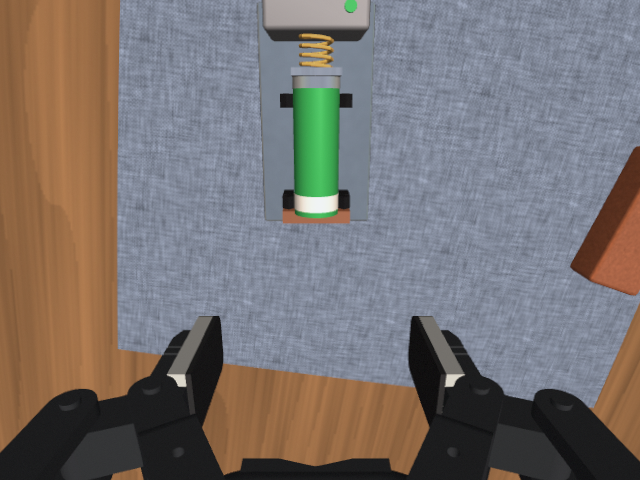

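Both views show the battery behind the lip (lip at (316,215)), the plate at (316,72), and the black battery on its rest. One quick relative check for level and contact with the lip.

Run:
```python
from h import *
a=np.array([-np.sin(np.radians(8.55)),np.cos(np.radians(8.55))]); n=np.array([a[1],-a[0]]); sf=np.array([.4942,-.1628])
im,d=ctrl.get_image("wrist"); v,u=np.mgrid[40:240,240:400]; px=np.c_[u.ravel(),v.ravel()]; px=px[d[px[:,1],px[:,0]]>0]
P=pts("wrist",px,d); y=(P[:,:2]-sf)@a; l=(P[:,:2]-sf)@n
for q in np.arange(-.085,.006,.015):
    s=(abs(y-q)<.004)&(abs(l)<.003); print(q.round(3),"ridge z",np.median(P[s,2]).round(4))
b=(abs(l)<.006)&(P[:,2]>.050); print("battery/plate y",y[b&(y<.03)].min().round(4))
L=(abs(P[:,2]-.035)<.004)&(y<-.088)&(abs(l)>.019)&(abs(l)<.027); c=im[px[:,1],px[:,0]].astype(int); L&=c[:,0]-c[:,2]>50
print("lip y",np.percentile(y[L],[2,98]).round(4),"z",np.median(P[L,2]).round(4))
pl=(P[:,2]>.0595)&(P[:,2]<.07)&(y<.03)&(abs(l)<.015); print("plate y",np.percentile(y[pl],[2,50,98]).round(4))
h=(P[:,2]>.058)&(y>.03); print("house y",np.percentile(y[h],[1]).round(4), ctrl.get_obs()["time"])
```

```text
-0.085 ridge z 0.0572
-0.07 ridge z 0.0571
-0.055 ridge z 0.0572
-0.04 ridge z 0.0572
-0.025 ridge z 0.0571
-0.01 ridge z 0.0573
0.005 ridge z 0.0572
battery/plate y -0.091
lip y [-0.1006 -0.0907] z 0.0362
plate y [0.009  0.0114 0.0139]Traceback (most recent call last):
  File "<stdin>", line 11, in <module>
    return _quantile_unchecked(
        a, q, axis, out, overwrite_input, method, keepdims, weights)
    return _ureduce(a,
                    func=_quantile_ureduce_func,
    ...<5 lines>...
                    overwrite_input=overwrite_input,
                    method=method)
    r = func(a, **kwargs)
    result = _quantile(arr,
                       quantiles=q,
    ...<2 lines>...
                       out=out,
                       weights=wgt)
    slices_having_nans = np.isnan(arr[-1, ...])
                                  ~~~^^^^^^^^^
IndexError: index -1 is out of bounds for axis 0 with size 0
```

Level at ridge height 57.2 mm, and the white end sits against the lip's inner face (both at y ≈ -91 mm in the same image). It is home.

```bash
python3 -c "
from station import ctrl
print(ctrl.job_done())"
```

```text
the job is handed in; nothing more can be done
None
```

The green battery is loaded in the cradle and handed in: it lies level behind the copper lip, held by the spring and let go, with the black battery still on its rest (about 12 s of robot time).

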